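Latch the sliding lid of a consumables case

TASK

Shut and latch the grey consumables case: slide its lid up to the rubber seal, swing the latch's wire loop over so that its cross bar drops behind the hook on the lid, then press the latch lever all the way down, firmly home on its rubber buffer, so that it draws the lid tight and stays down by itself. Feel your way and do not force the lid or the lever, leave the loose things round the case where they are, and let go at the end.

Things in the scene. Friction and masses are not known exactly. Their poses are not given: they have to be found in the camera images.
- case: Grey painted sheet-steel case fixed to the table, 150 wide (its x) x 300 long (its y) x 58 mm high to the top of its deck. Origin: centre of its underside; z up. The fixed deck with the latch covers the -y half; the sliding lid covers the +y half and slides along y.
- lid (a joint): Opening of the aluminium sliding lid (8 mm plate, top 58 mm above the table), m, 0 to 0.030, towards the case's +y. Drags with 4 N, stays where left. From 3.5 to 6.5 mm on (differs each time) a rubber seal resists with about 6 N/mm and pushes it back: push it on to the seal with about 12 N. The loop reaches over the hook only with under 10 mm left. Over 30 N is forcing.
- rib (a point): Centre of the top of the black push rib that stands on the lid: 90 mm long (along the case's x), 8 mm thick (y), its top 88 mm above the table and 30 mm above the lid. Push it on its +y face towards the case's -y.
- lever (a joint): Angle of the flat steel lever, rad: 0 (give or take 0.06) = down along the deck pointing to the case's -y, on a rubber buffer set up to 3 mm higher or lower (11 N/mm); 1.57 upright; 1.75 back stop (leaning to the lid). Friction holds it anywhere. With the loop hooked it pulls the lid, passes dead centre at about 0.15, stays down. Seat it on the buffer with 12 to 25 N; over 30 N is forcing.
- lever_pivot (a point): The lever's hinge axis, on the case's centre line, 73 mm above the table.
- lever_tip (a point): Point on the upper face of the lever near its free end, 80 mm from the hinge axis and 7 mm above the line through it. Lever 22 mm wide, 5 mm thick, 97 mm long from the axis, last 15 mm bent upwards; it stands free between the loop's rails. This face looks up when the lever is down, to the case's +y when upright.
- loop (a joint): Angle of the wire loop relative to the lever, rad; loop minus lever = its height angle above the case's +y (0 level towards the lid, 1.57 standing up); 0 when latched. It is pivoted on the lever 16 mm from the hinge axis (towards the free end) and 2.5 mm below that line; 105 mm from there to the cross bar. Friction (0.06 N m) holds it anywhere.
- bar (a point): Centre of the loop's cross bar, a 5 mm round steel bar along the case's x between two 5 mm rails at x = -20.5 and +20.5 mm.
- grip_left (a point): Centre of the dark round grip on the -x end of the cross bar: 12 mm diameter, 22 mm long along the case's x, centred 35 mm from the bar's middle. Can be pinched across or pushed.
- grip_right (a point): The same grip on the +x end of the cross bar.
- keeper (a point): Where the bar's centre must lie in the hook on the lid: steel upright 24 mm wide (x), its flat face 2.5 mm to the -y side; from its top a lip reaches to 2 mm beyond this point in +y, from 3.5 to 7 mm above it; a floor lies 3 mm below and runs 20 mm to +y. The bar must pass down on the +y side of the lip, then back to -y under it.
- brass: Loose brass block 30x50x25 mm, a bystander. Origin under its centre.
- nozzle: Loose brass-coloured gas nozzle, 66 mm long, 23 mm thick, lying down, a bystander.
- pin: Loose steel table pin, 62 mm long, 26 mm head, lying down, a bystander.

How it is judged:
On the way, in this order (a step that is already met when the one before it is completed fails the run):
1. with the lever still raised, the loop's cross bar sits behind the hook, below its lip (value of joint lever above 0.5 rad and z of bar in the frame of keeper between -0.004 and 0.003 m and y of bar in the frame of keeper between -0.004 and 0.017 m), for 0.2 s.
2. the lever is pressed firmly home on its buffer, by at least 12 N (value of joint lever below 0.09 rad and (contact force between the fingers and lever_c0 above 12 N or contact force between the fingers and lever_c1 above 12 N)), for 0.1 s.
At the end, for the whole second after the job is handed in: The lever lies fully down (within 0.09 rad) and stays there, the lid is drawn to within 3 mm of fully shut, and the loop's cross bar sits in the hook under its lip (within 3 mm), all at rest and released (value of joint lever below 0.09 rad and value of joint lid below 0.003 m and y of bar in the frame of keeper between -0.003 and 0.003 m and z of bar in the frame of keeper between -0.004 and 0.003 m and linear speed of lid below 0.01 m/s); the robot touches nothing.
It fails at once if the lid or the lever is forced: pushed with more than 30 N (contact force between any of the fingers, the arm and lid above 30 N or contact force between any of the fingers, the arm and lever_c0 above 30 N or contact force between any of the fingers, the arm and lever_c1 above 30 N).
It fails at once if the brass block is pushed more than 2 cm away (distance of brass from where it was at the start of the episode above 0.02 m).
It fails at once if the gas nozzle is pushed more than 2 cm away (distance of nozzle from where it was at the start of the episode above 0.02 m).
It fails at once if the table pin is pushed more than 2 cm away (distance of pin from where it was at the start of the episode above 0.02 m).
It also fails if it takes over 72 s, if anything falls off the work surface, if the arm or the gripper's body presses on something with over 40 N, if the wrist force passes 120 N, or if a joint passes its speed limit or range.

ROBOT

A 6-joint arm with a two-finger parallel gripper is mounted at the origin on the work surface; the furniture and walls round the work are solid. World frame = base frame: x ahead of the robot, y to its left, z up, the work surface at z = 0. Lengths are in m, angles in rad, forces in N, time in s.
With the tool pointing down it reaches from about 0.3 to 0.875 m from the base axis. Payload 6.4 kg.
Tool frame: the origin (TCP) lies at the centre of the arm's flange, where the gripper is bolted on; the fingertips stand 173 mm ahead of it and the grasp point (between the pads) lies 155 mm ahead of it (ctrl.pinch_z is the distance from the TCP to the grasp point, in m); z points along the fingers, y is the direction in which the jaws open and shut (so a half turn about z gives the same grasp; the last joint's range is limited). The gripper opens to 85 mm and grips with 20 to 120 N. Pads are 22 mm wide; open, the fingers measure 114 mm over their backs; the gripper's body (76 mm by 85 mm) begins 54 mm behind the grasp point. The pads swing forward as they close: fully open they stand 13 mm farther back than shut.
Start: joints at [0.926, 0.181, 1.607, -0, 1.354, -0.206], TCP at [0.244, 0.521, 0.405] pointing down, gripper open.
Joint ranges: [-2.99, 2.99], [-0.89, 2.07], [0.3, 2.58], [-1.14, 4.28], [0, 2.63], [-3.12, 3.12]. Speed limits (rad/s): [2.57, 2.57, 3.01, 3.14, 3.14, 3.14].

INTERFACE

Orientations are given as a unit quaternion [w, x, y, z].
In Python, from bench import ctrl gives the robot as it stands.
- The arm moves only by the tool drive_tool, never from a script. Its argument "commands" is a list that holds one entry, the list of rows, each a list of 7 numbers: the shift along the tool's x, y, z in units of 50 mm (1.0 is 50 mm), then the turn, a rotation vector about the tool's x, y, z in units of 8 degrees (1.0 is 8 degrees), then the closure in counts, from 0 (fully open) to 255 (shut). A call has 1 to 10 rows; each row shifts and turns the commanded pose from where the row before left it, along the tool's axes as they then stand; what a row does not reach is not made up. A row lasts 1/10 s, in which the tool goes at most 50 mm and 8.59 degrees, less where a joint would pass 70% of its speed; a pose out of reach is approached as far as the arm can. A call is refused whole if a number of a shift passes 1 or a number of a turn 1, either way. A call with a gripper value outside its range is refused whole. The fingers move at their own pace and stop on an object; the grip force is fixed at half the most. Time passes only in rows, so rows that do not move let the fingers close. It gives the time, the measured TCP pose, the force and the opening at its end, in the units of the state.
- ctrl.get_obs(): the state, without advancing time (a new reading comes with each control period).
- ctrl.camera(name): name is "scene" or "top" or "wrist"; returns a dict with "pixels" (400x640x3 uint8, red, green, blue), "depth" (400x640 float32, m along the optical axis (not along the pixel's ray), 0 where there is no reading), "intrinsics" (3x3 intrinsics, pixels), "R" (3x3) and "t" (3): a world point X has camera coordinates R X + t; the wrist camera has in their place "tool_from_camera" (4x4, takes a point from camera to tool coordinates, whose origin is the TCP and whose axes are the flange's). Camera axes: x right, y down, z forward; pixel columns grow to the right and rows downward; lengths in m; the calibration is good to about 2 mm. A picture is of the moment at which its call begins: read the wrist's pose just before it.
- ctrl.hand_in(): hands the job in, once; it reports no verdict.
The state is a dict: "time_s": time; "q": joint angles; "dq": joint speeds; "joint_efforts": joint torques, N m; "eef_pos": TCP position; "eef_rot": TCP orientation; "wrist_force": force on the tool from outside, world axes, zero at the start; "torque": the same for the moment, N m; "opening": opening from 0.0 (shut) to 1.0 (fully open).
Only numpy, scipy, OpenCV 4.12 (cv2) and the standard library are available. Lean on these libraries where they do the work, as an engineer would, in place of code of your own. Each camera call takes 0.05 s, during which the arm holds its last target. There are 200 camera calls.

## Working session

There is one attempt and no reset: what is moved stays moved. The work goes in short steps, Python scripts to look and compute and a tool call to move; the robot and the scene stay as the last step left them, time stands still between calls to the robot, and variables do not carry over. Pictures are saved under pics/ and viewed, about 8 in all and at most 12, crops included, and the job is handed in when it is done.

Besides the shell and the picture viewer there is one more tool, called as a command line: name --argument value ..., lists and objects as JSON in quotes. drive_tool: Moves the arm, as the interface text tells. Its arguments: {"type":"object","properties":{"commands":{"type":"array","items":{"type":"array","items":{"type":"array","items":{"type":"number"}}}}},"required":["commands"]}

```bash
ls; mkdir -p pics
cat > h.py <<'E'
import numpy as np, cv2
from scipy.spatial.transform import Rotation as Ro
from bench import ctrl
def pose():
    o=ctrl.get_obs(); w,x,y,z=o["eef_rot"]
    return Ro.from_quat([x,y,z,w]).as_matrix(), np.array(o["eef_pos"]), o
def cam(n):
    R,p,o=pose(); c=ctrl.camera(n)
    if n=="wrist":
        T=np.eye(4);T[:3,:3]=R;T[:3,3]=p
        M=np.linalg.inv(T@np.array(c["tool_from_camera"])); c["R"]=M[:3,:3];c["t"]=M[:3,3]
    return c
def plane(c,u,v,z):
    K=np.array(c["intrinsics"]);R=np.array(c["R"]);t=np.array(c["t"])
    d=R.T@np.linalg.inv(K)@[u,v,1];o=-R.T@t
    return o+d*(z-o[2])/d[2]
def cloud(c):
    K=np.array(c["intrinsics"]);R=np.array(c["R"]);t=np.array(c["t"])
    v,u=np.mgrid[:400,:640];D=c["depth"]
    P=np.stack([(u-K[0,2])/K[0,0]*D,(v-K[1,2])/K[1,1]*D,D],-1)
    return (P-t)@R
def proj(c,X):
    x=np.array(c["R"])@np.array(X)+np.array(c["t"]);x=np.array(c["intrinsics"])@x;return x[:2]/x[2]
def save(c,n,crop=None,s=1):
    im=c["pixels"][...,::-1]
    if crop: a,b,d,e=crop; im=im[b:e,a:d]
    cv2.imwrite("pics/"+n+".png",cv2.resize(im,None,fx=s,fy=s,interpolation=cv2.INTER_CUBIC))
E
python3 - <<'E'
from h import *
import pickle
ims=[]
for n in("top","scene","wrist"):
    c=cam(n); pickle.dump(c,open(n+".pkl","wb")); ims.append(c["pixels"][...,::-1])
    print(n,np.array(c["intrinsics"]).tolist(),(-np.array(c["R"]).T@c["t"]).round(3))
cv2.imwrite("pics/a.png",np.vstack([np.hstack([cv2.resize(ims[0],(400,250)),cv2.resize(ims[2],(400,250))]),cv2.resize(ims[1][25:305] ,(800,350))]))
save(pickle.load(open("top.pkl","rb")),"top")
o=ctrl.get_obs();print(o)
E
```

```text
pics
top [[406.47152183464914, 0.0, 320.2998068733763], [0.0, 406.47152183464914, 196.69921645465112], [0.0, 0.0, 1.0]] [ 0.364 -0.134  1.124]
scene [[362.8517735137734, 0.0, 319.51027110024484], [0.0, 362.8517735137734, 194.24142172847482], [0.0, 0.0, 1.0]] [-0.066 -0.897  0.509]
wrist [[303.591037940785, 0.0, 323.32681447056876], [0.0, 303.591037940785, 201.32772381423456], [0.0, 0.0, 1.0]] [0.172 0.554 0.373]
{'time_s': 0.15, 'q': array([ 9.25697917e-01,  1.81357291e-01,  1.60777376e+00,  1.63253423e-05,
        1.35380765e+00, -2.06330064e-01]), 'dq': array([-0.00042923, -0.00122266, -0.00170114,  0.00067326,  0.00076584,
       -0.00117351]), 'joint_efforts': array([ 1.58566836e-03, -4.45266616e+01, -3.51692677e+01, -2.79032874e-04,
        5.82421475e-03, -2.21950160e-05]), 'eef_pos': array([0.24415317, 0.52037675, 0.40400052]), 'eef_rot': array([-2.85197952e-04,  2.17630269e-01,  9.76031051e-01, -6.09660300e-04]), 'wrist_force': array([ 0.90834508, -0.31116997, -0.1252993 ]), 'torque': array([ 0.01174023, -0.02033786, -0.02263588]), 'opening': 0.9976369626396071}
```

View pics/a.png

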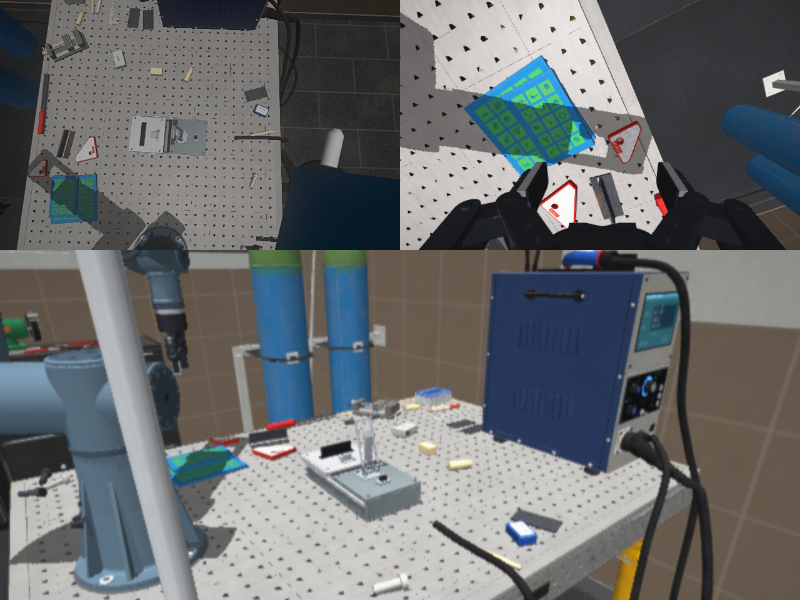

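Run:
```python
from h import *
import pickle
t=pickle.load(open("top.pkl","rb"));s=pickle.load(open("scene.pkl","rb"))
a=t["pixels"][165:265,190:350,::-1];b=s["pixels"][150:270,230:350,::-1]
cv2.imwrite("pics/b.png",np.hstack([cv2.resize(a,(480,300),interpolation=2),cv2.resize(b,(300,300),interpolation=2)]))
P=cloud(t)
for v in range(175,256,8): print(v,[(u,*(1000*P[v,u]).round().astype(int)) for u in range(200,340,14)])
```

```text
175 [(200, np.int64(608), np.int64(192), np.int64(1)), (214, np.int64(609), np.int64(153), np.int64(0)), (228, np.int64(611), np.int64(114), np.int64(-2)), (242, np.int64(613), np.int64(76), np.int64(-5)), (256, np.int64(613), np.int64(36), np.int64(-2)), (270, np.int64(615), np.int64(-4), np.int64(-3)), (284, np.int64(615), np.int64(-44), np.int64(3)), (298, np.int64(616), np.int64(-83), np.int64(3)), (312, np.int64(619), np.int64(-123), np.int64(-3)), (326, np.int64(620), np.int64(-162), np.int64(-3))]
183 [(200, np.int64(585), np.int64(191), np.int64(0)), (214, np.int64(575), np.int64(137), np.int64(56)), (228, np.int64(587), np.int64(112), np.int64(1)), (242, np.int64(590), np.int64(74), np.int64(-5)), (256, np.int64(590), np.int64(34), np.int64(-1)), (270, np.int64(592), np.int64(-5), np.int64(-2)), (284, np.int64(592), np.int64(-45), np.int64(0)), (298, np.int64(595), np.int64(-84), np.int64(-6)), (312, np.int64(595), np.int64(-123), np.int64(-3)), (326, np.int64(597), np.int64(-163), np.int64(-3))]
191 [(200, np.int64(563), np.int64(191), np.int64(-5)), (214, np.int64(555), np
[... 3838 characters left out ...]
), np.int64(-55), np.int64(43)), (298, np.int64(412), np.int64(-93), np.int64(57)), (312, np.int64(413), np.int64(-129), np.int64(57)), (326, np.int64(414), np.int64(-166), np.int64(57))]
255 [(200, np.int64(385), np.int64(176), np.int64(-4)), (214, np.int64(386), np.int64(137), np.int64(0)), (228, np.int64(387), np.int64(100), np.int64(-4)), (242, np.int64(388), np.int64(62), np.int64(-1)), (256, np.int64(389), np.int64(23), np.int64(3)), (270, np.int64(391), np.int64(-15), np.int64(-1)), (284, np.int64(392), np.int64(-53), np.int64(-1)), (298, np.int64(393), np.int64(-91), np.int64(-3)), (312, np.int64(394), np.int64(-130), np.int64(-1)), (326, np.int64(395), np.int64(-168), np.int64(-3))]
```

View pics/b.png

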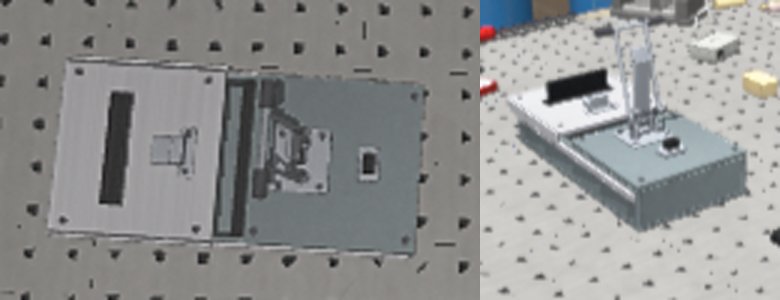

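The top view shows the case near world (0.49, 0), with the lid and black rib at the left (+y). The loop's grips are at about (279,196) and (277,226), and both the loop and the lever stand upright. The long axis is yawed about -4°. I'll go over it and look closer.

drive_tool --commands '[[[-0.9,-0.58,-0.15,0,0,0,0],[-0.9,-0.58,-0.15,0,0,0,0],[-0.9,-0.58,-0.15,0,0,0,0],[-0.9,-0.58,-0.15,0,0,0,0],[-0.9,-0.58,-0.15,0,0,0,0],[-0.9,-0.58,-0.15,0,0,0,0],[-0.9,-0.58,-0.15,0,0,0,0],[-0.9,-0.58,-0.15,0,0,0,0],[-0.9,-0.58,-0.15,0,0,0,0],[-0.9,-0.58,-0.15,0,0,0,0]]]'

```text
time_s: 1.15
eef_pos: [0.5077, 0.0989, 0.4743]
eef_rot: [-0.0, 0.218, 0.976, 0.0]
wrist_force: [0.9, 0.3, 0.2]
opening: 1.002
```

drive_tool --commands '[[[-0.9,-0.58,0,0,0,0,255],[0,0,0,0,0,-1,255],[0,0,0,0,0,-1,255],[0,0,0,0,0,-0.6,255],[0,0,0,0,0,0,255],[0,0,0,0,0,0,255]]]'

```text
time_s: 1.75
eef_pos: [0.5336, 0.0586, 0.4738]
eef_rot: [-0.0, 0.039, 0.999, 0.0]
wrist_force: [-0.5, 1.0, -0.8]
opening: 0.004
```

Run:
```python
from h import *
import pickle
R,p,o=pose();print(R.round(3),p,o["wrist_force"],o["q"])
w=cam("wrist");t=cam("top");s=cam("scene")
for n,c in(("wrist",w),("top",t),("scene",s)):pickle.dump(c,open(n+"2.pkl","wb"))
save(w,"w2",None,1.25)
```

```text
[[-0.997  0.078 -0.   ]
 [ 0.078  0.997  0.   ]
 [ 0.     0.    -1.   ]] [0.533583   0.05855776 0.47383296] [-0.45422823  0.99448562 -0.81437677] [-1.11950362e-01  4.37246166e-02  1.61796686e+00  8.99250349e-06
  1.48037069e+00 -1.60463147e+00]
```

View pics/w2.png

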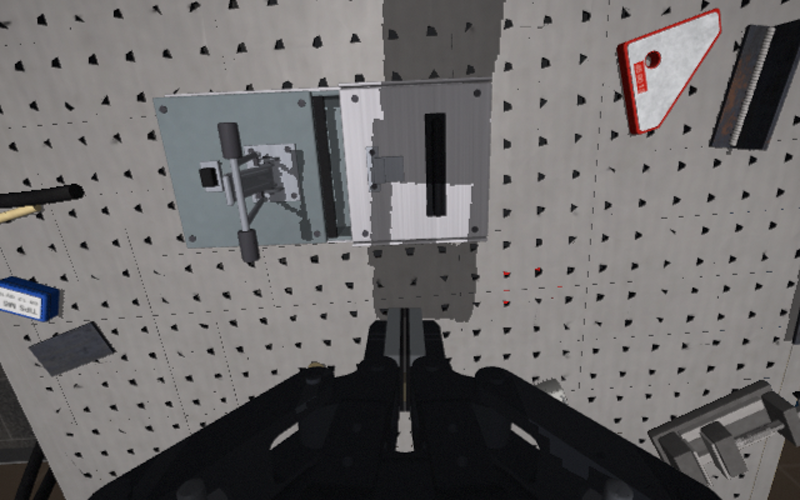

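The wrist view (800 px wide) shows the rib at (435,164), the hook at (375,165), the grips at (229,140) and (249,245), and the deck corners at (155,97) and (190,245). The nearby bystanders are clear. Now to measure these points.

Run:
```python
from h import *
import pickle
w=pickle.load(open("wrist2.pkl","rb"));t=pickle.load(open("top.pkl","rb"));s=pickle.load(open("scene2.pkl","rb"))
print("cam",-w["R"].T@w["t"])
g=cv2.cvtColor(w["pixels"],cv2.COLOR_RGB2GRAY)
def blob(x0,y0,x1,y1,th):
    m=(g[y0:y1,x0:x1]<th).astype(np.uint8)
    n,l,st,ce=cv2.connectedComponentsWithStats(m);k=1+st[1:,4].argmax()
    r=cv2.minAreaRect((np.argwhere(l==k)[:,::-1]+[x0,y0]).astype(np.float32));return ce[k]+[x0,y0],r,st[k,4]
c,r,a=blob(330,82,366,180,40);print("rib",c,r,a)
for q in cv2.boxPoints(r):print(" ",plane(w,*q,.088).round(4))
print(" c",plane(w,*c,.088))
P=cloud(w)
sel=(P[...,2]>.075)&(P[...,2]<.1)&(abs(P[...,0]-.5)<.08)&(abs(P[...,1]-.09)<.03);print("rib depth",P[sel].mean(0),sel.sum(),np.ptp(P[sel],0))
top=(abs(P[...,2]-.058)<.012)&(P[...,1]<.2)&(abs(P[...,0]-.49)<.12)&(P[...,1]>-.2)
m=top.astype(np.uint8);m=cv2.morphologyEx(m,cv2.MORPH_CLOSE,np.ones((15,15)));m=cv2.morphologyEx(m,cv2.MORPH_OPEN,np.ones((9,9)))
v,u=np.nonzero(m);Q=np.array([plane(w,a,b,.058)[:2] for a,b in zip(u,v)]).astype(np.float32)
r=cv2.minAreaRect(Q);print("top rect",r,cv2.boxPoints(r))
for uv in[(155,97),(190,245),(340,86),(487,80),(489,241),(350,242)]:print(uv,plane(w,uv[0]/1.25,uv[1]/1.25,.058).round(4))
hi=(P[...,2]>.12)&(P[...,2]<.25)&(P[...,1]<.02)&(P[...,1]>-.2)&(P[...,0]<.62)
H=P[hi];print("high",len(H),H.mean(0),H.min(0),H.max(0))
for b in[(170,95,195,135),(188,180,212,213)]:
    c,r,a=blob(*b,75);print("grip",c,r,a,P[int(c[1]),int(c[0])])
    sub=P[b[1]:b[3],b[0]:b[2]].reshape(-1,3);sub=sub[sub[:,2]>.15];print(len(sub),np.median(sub,0))
T=cloud(t)[160:270,190:350].reshape(-1,3);T=T[(T[:,2]>.12)&(T[:,2]<.3)];print("top high",len(T),T.round(3)[np.argsort(T[:,2])[::-1]][:12])
save(s,"s2",(250,165,340,255),6)
save(w,"w2c",(125,60,285,220),3.5)
```

```text
cam [0.45393614 0.0641798  0.44304522]
rib [347.95421096 129.97383483] ((347.5, 131.5), (81.0, 15.0), 90.0) 1223
  [0.4444 0.0831 0.088 ]
  [0.4457 0.0996 0.088 ]
  [0.5365 0.0955 0.088 ]
  [0.5351 0.0777 0.088 ]
 c [0.48692303 0.08967384 0.088     ]
rib depth [0.49058915 0.09162822 0.08685144] 581 [0.0892906  0.01093327 0.01462249]
top rect ((0.48949649930000305, -0.014082074165344238), (0.31944847106933594, 0.15937334299087524), 87.96730041503906) [[ 0.40419456 -0.17087933]
 [ 0.5634676  -0.17653227]
 [ 0.57479846  0.14271519]
 [ 0.41552538  0.14836812]]
(155, 97) [ 0.4092 -0.168   0.058 ]
(190, 245) [ 0.5553 -0.172   0.058 ]
(340, 86) [0.4132 0.007  0.058 ]
(487, 80) [0.4186 0.144  0.058 ]
(489, 241) [0.5752 0.1447 0.058 ]
(350, 242) [ 0.565  -0.0021  0.058 ]
high 1769 [ 0.48599799 -0.05254336  0.17995563] [ 0.44252884 -0.07204922  0.12002443] [ 0.53480932 -0.04097335  0.19865101]
grip [184.22153209 112.91718427] ((184.1560516357422, 114.88423156738281), (36.089420318603516, 15.872391700744629), 79.99201965332031) 483 [ 0.45332844 -0.04517119  0.19577399]
546 [ 0.45503031 -0.04579872  0.19516776]
grip [198.80266667 196.53866667] ((198.84397888183594, 197.39199829101562), (30.231643676757812, 14.5791654586792), 79.69515228271484) 375 [ 0.52194689 -0.04824855  0.19607968]
403 [ 0.52144626 -0.047836    0.19511814]
top high 231 [[ 0.445 -0.047  0.2  ]
 [ 0.452 -0.044  0.199]
 [ 0.516 -0.048  0.198]
 [ 0.514 -0.048  0.198]
 [ 0.449 -0.047  0.198]
 [ 0.524 -0.048  0.197]
 [ 0.531 -0.047  0.197]
 [ 0.528 -0.047  0.197]
 [ 0.454 -0.044  0.197]
 [ 0.447 -0.044  0.197]
 [ 0.456 -0.048  0.197]
 [ 0.461 -0.048  0.197]]
```

View pics/s2.png

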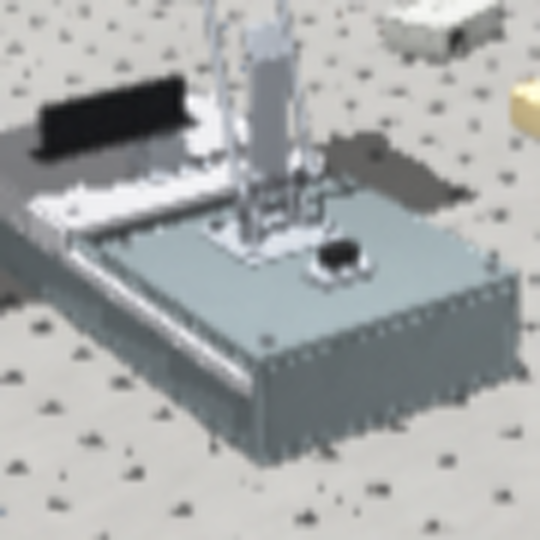

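View pics/w2c.png

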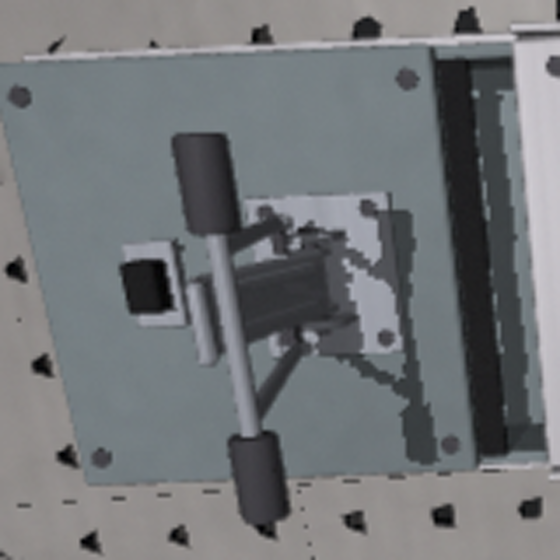

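The scene view shows the lever and loop standing up and the lid ajar. The close-up confirms that only the hinge plate lies between the rails. Case yaw is about -0.04 rad and the rib centre is about (0.489, 0.0905). I'll go behind the rib.

drive_tool --commands '[[[0.49,0.66,0,0,0,0,255],[0.49,0.66,0,0,0,-0.27,255],[0,0,0.92,0,0,0,255],[0,0,0.92,0,0,0,255],[0,0,0.92,0,0,0,255],[0,0,0.92,0,0,0,255],[0,0,0.92,0,0,0,255],[0,0,0,0,0,0,255]]]'

```text
time_s: 2.7
eef_pos: [0.4863, 0.128, 0.238]
eef_rot: [-0.007, 0.019, 1.0, -0.0]
wrist_force: [-1.0, -0.0, 0.1]
opening: -0.002
```

Run:
```python
from h import *
R,p,o=pose();print(R.round(3),p,o["wrist_force"])
w=cam("wrist");save(w,"w3",None,1.0)
```

```text
[[-0.999  0.039 -0.013]
 [ 0.039  0.999 -0.   ]
 [ 0.013 -0.001 -1.   ]] [0.48633203 0.12801263 0.23801201] [-1.01514315 -0.04234614  0.06593706]
```

View pics/w3.png

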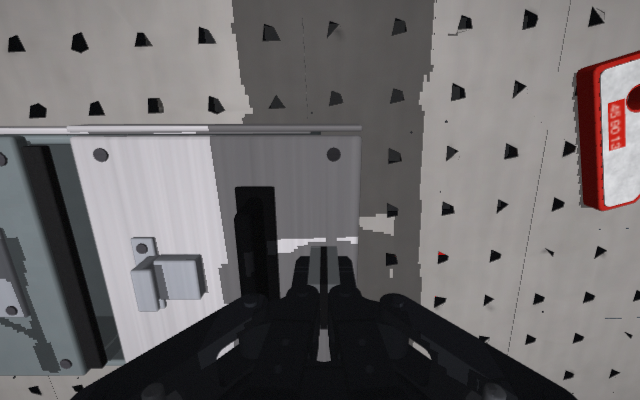

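The view shows the closed fingers just behind the rib (face at column 275, fingers at 290), so the gap is clear. The hook is at about (175,278). Pushing towards -y.

drive_tool --commands '[[[0,-0.1,0,0,0,0,255],[0,-0.1,0,0,0,0,255],[0,-0.06,0,0,0,0,255],[0,-0.06,0,0,0,0,255],[0,-0.06,0,0,0,0,255],[0,-0.06,0,0,0,0,255],[0,0,0,0,0,0,255]]]'

```text
time_s: 3.45
eef_pos: [0.4893, 0.1058, 0.2446]
eef_rot: [0.001, 0.019, 1.0, 0.0]
wrist_force: [1.3, 1.8, 1.4]
opening: -0.001
```

drive_tool --commands '[[[0,-0.06,0,0,0,0,255],[0,-0.06,0,0,0,0,255],[0,0,0,0,0,0,255]]]'

```text
time_s: 3.75
eef_pos: [0.4887, 0.0997, 0.244]
eef_rot: [-0.0, 0.019, 1.0, -0.0]
wrist_force: [1.1, 2.4, 0.8]
opening: 0.0
```

drive_tool --commands '[[[0,-0.06,0,0,0,0,255],[0,-0.06,0,0,0,0,255]]]'

```text
time_s: 3.95
eef_pos: [0.4885, 0.0941, 0.2439]
eef_rot: [-0.0, 0.019, 1.0, 0.0]
wrist_force: [2.5, 8.0, 1.7]
opening: 0.0
```

drive_tool --commands '[[[0,-0.04,0,0,0,0,255],[0,-0.04,0,0,0,0,255]]]'

```text
time_s: 4.15
eef_pos: [0.4883, 0.0914, 0.244]
eef_rot: [0.0, 0.02, 1.0, 0.002]
wrist_force: [3.3, 19.1, 1.8]
opening: -0.003
```

drive_tool --commands '[[[0,-0.04,0,0,0,0,255],[0,-0.04,0,0,0,0,255]]]'

```text
time_s: 4.35
eef_pos: [0.4881, 0.0888, 0.2441]
eef_rot: [0.001, 0.02, 1.0, 0.004]
wrist_force: [4.6, 28.6, 1.3]
opening: -0.003
```

That was nearer to the limit than I wanted (28.6 N), so I'm backing off at once. The lid is on the seal.

drive_tool --commands '[[[0,0.06,0,0,0,0,255],[0,0.3,0,0,0,0,255],[0,0,-0.5,0,0,0,255],[0,-0.2,-1,0,0,0,255],[0,-0.5,-1,0,0,0,170],[0,-0.5,-0.9,0,0,0,170],[0,0,0,0,0,0,170],[0,0,0,0,0,0,170]]]'

```text
time_s: 5.15
eef_pos: [0.4866, 0.0467, 0.407]
eef_rot: [0.0, 0.02, 1.0, -0.001]
wrist_force: [-0.9, 0.4, -1.4]
opening: 0.334
```

Run:
```python
from h import *
import pickle
R,p,o=pose();print(R.round(3),p,o["wrist_force"],o["opening"])
w=cam("wrist");s=cam("scene");t=cam("top")
for n,c in(("wrist",w),("top",t),("scene",s)):pickle.dump(c,open(n+"4.pkl","wb"))
g=cv2.cvtColor(w["pixels"],cv2.COLOR_RGB2GRAY)
P=cloud(w)
hi=(P[...,2]>.18)&(P[...,2]<.22)&(P[...,1]<.02)&(P[...,1]>-.2)&(P[...,0]<.6)&(P[...,0]>.4)
n,l,st,ce=cv2.connectedComponentsWithStats(hi.astype(np.uint8))
for k in range(1,n):
    if st[k,4]>60: print(st[k],ce[k],np.median(P[l==k],0),plane(w,*ce[k],.190))
H=P[hi];print(H.min(0),H.max(0))
sel=(P[...,2]>.08)&(P[...,2]<.1)&(abs(P[...,0]-.5)<.08)&(abs(P[...,1]-.07)<.03);print("rib",P[sel].mean(0),sel.sum())
save(w,"w4",None,1.25)
```

```text
[[-0.999  0.04   0.001]
 [ 0.04   0.999 -0.001]
 [-0.001 -0.001 -1.   ]] [0.4865903  0.04671094 0.40695287] [-0.8936237   0.39076562 -1.36094049] 0.3341889829835851
[ 161  167   40  132 1869] [181.08935259 229.55965757] [ 0.48039197 -0.0470612   0.1939196 ] [ 0.48440039 -0.04893142  0.19      ]
[ 0.44230974 -0.0548992   0.18001156] [ 0.53445804 -0.04098585  0.19811576]
rib [0.48979744 0.0768697  0.08693456] 732
```

View pics/w4.png

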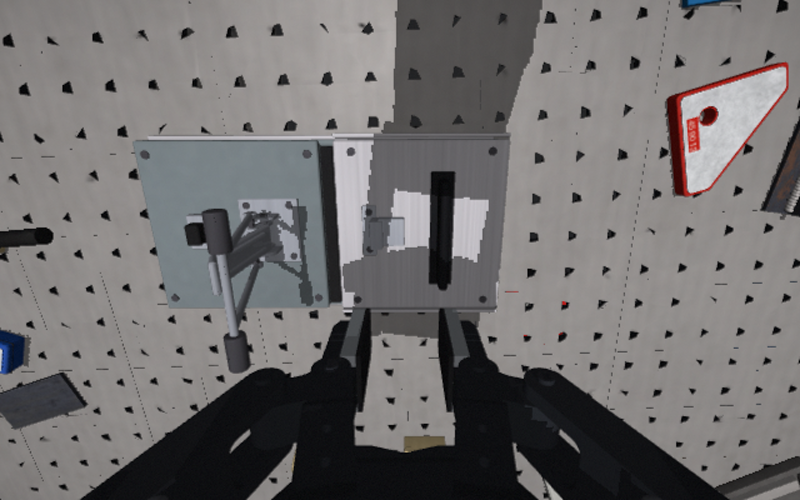

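The rib has moved from y=0.0916 to 0.0769, so the lid is on the seal. The bar runs from (217,230) to (236,352), the hook is at (370,230) with its floor reaching to (404,230), and the hinge barrels are near (262,235). I'll compute the hinge and keeper positions.

Run:
```python
from h import *
import pickle
w=pickle.load(open("wrist4.pkl","rb"));P=cloud(w);s=pickle.load(open("scene4.pkl","rb"));t=pickle.load(open("top4.pkl","rb"))
yw=0.04;ex=np.array([np.cos(yw),-np.sin(yw)]);ey=np.array([np.sin(yw),np.cos(yw)]);O=np.array([.4877,0])
def cc(X):d=np.array(X)[...,:2]-O;return np.round(np.r_[d@ex,d@ey,X[2]],4)
for n,u,v,z in[("hookL",365,230,.0775),("hookR",376,230,.0775),("floorR",404,232,.0675),("barrelA",255,215,.075),("barrelB",262,262,.075),("plateL",240,230,.06),("plateR",298,230,.06),("levtip",212,278,.168),("levTipfar",216,292,.168),("buffer",195,233,.065),("deckL",145,220,.058),("seal",322,220,.058),("lidL",334,220,.058),("lidR",507,220,.058),("ribL",430,230,.088),("ribR",453,230,.088)]:
    print(n,cc(plane(w,u/1.25,v/1.25,z)),"depth",cc(P[int(v/1.25),int(u/1.25)]))
# depth slices in centre band
A=P.reshape(-1,3);d=A[:,:2]-O;X=d@ex;Y=d@ey
for nm,c in(("w",P),("top",cloud(t)),("scene",cloud(s))):
    A=c.reshape(-1,3);d=A[:,:2]-O;X=d@ex;Y=d@ey
    m=(abs(X)<10e-3)&(Y>.04)&(Y<.12)&(A[:,2]>.062)&(A[:,2]<.082)
    h=np.histogram(Y[m],np.arange(.04,.121,.004));print(nm,"hookY",h[0])
    m=(abs(X)<9e-3)&(Y>-.08)&(Y<.03)&(A[:,2]>.07)
    for z0 in np.arange(.07,.2,.01):
        k=m&(A[:,2]>z0)&(A[:,2]<z0+.01)
        if k.sum()>2:print("  lev z%.3f n%d ymin %.3f med %.3f max %.3f"%(z0+.005,k.sum(),Y[k].min(),np.median(Y[k]),Y[k].max()))
for side,r in(("L",(-.047,-.023)),("R",(.023,.047))):
    A=P.reshape(-1,3);d=A[:,:2]-O;X=d@ex;Y=d@ey
    k=(X>r[0])&(X<r[1])&(A[:,2]>.175)&(A[:,2]<.21)&(Y<0);print(side,k.sum(),X[k].mean(),np.median(Y[k]),Y[k].min(),Y[k].max(),np.percentile(A[k,2],[50,90,97]))
```

```text
hookL [-0.0026  0.0137  0.0775] depth [0.0019 0.0119 0.0604]
hookR [-0.0027  0.0227  0.0775] depth [-0.0025  0.0218  0.0771]
floorR [0.0017 0.0454 0.0675] depth [0.0016 0.0452 0.0657]
barrelA [-0.0144 -0.0753  0.075 ] depth [-0.0181 -0.0687  0.0913]
barrelB [ 0.0261 -0.0743  0.075 ] depth [ 0.0214 -0.0704  0.0861]
plateL [ 0.0022 -0.0958  0.06  ] depth [-0.0198 -0.0591  0.1419]
plateR [ 0.0021 -0.0459  0.06  ] depth [ 0.0013 -0.0454  0.0632]
levtip [ 0.0026 -0.0679  0.168 ] depth [ 0.0017 -0.0676  0.1693]
levTipfar [ 0.0116 -0.0669  0.168 ] depth [ 0.0101 -0.0663  0.1702]
buffer [ 0.0036 -0.1322  0.065 ] depth [ 0.0006 -0.127   0.074 ]
deckL [-0.006  -0.1773  0.058 ] depth [ 0.0082 -0.2186 -0.0009]
seal [-0.0062 -0.025   0.058 ] depth [-0.006  -0.0259  0.0571]
lidL [-0.0063 -0.0147  0.058 ] depth [-0.0058 -0.0153  0.0563]
lidR [-0.0065  0.1339  0.058 ] depth [ 0.0077  0.1494 -0.001 ]
ribL [-0.0056  0.0659  0.088 ] depth [0.0018 0.0678 0.0606]
ribR [-0.0056  0.0839  0.088 ] depth [0.0021 0.0873 0.0594]
w hookY [66 37  0  0  0  0  0  7 29  0  0  1  0  0  0  0  0  0  0  0]
  lev z0.075 
[... 1310 characters left out ...]
.105 n16 ymin -0.073 med -0.070 max -0.068
  lev z0.115 n18 ymin -0.073 med -0.070 max -0.066
  lev z0.125 n16 ymin -0.074 med -0.071 max -0.069
  lev z0.135 n19 ymin -0.074 med -0.072 max -0.066
  lev z0.145 n19 ymin -0.075 med -0.073 max -0.068
  lev z0.155 n20 ymin -0.076 med -0.072 max -0.069
  lev z0.165 n22 ymin -0.072 med -0.068 max -0.065
  lev z0.185 n3 ymin -0.049 med -0.049 max -0.048
  lev z0.195 n6 ymin -0.052 med -0.050 max -0.049
L 698 -0.03393203333790798 -0.04644268111687417 -0.054425720169423306 -0.04232538257435691 [0.19530319 0.1967787  0.19720794]
R 583 0.034751149875271815 -0.046333258190637924 -0.05383621050789249 -0.04193832548249699 [0.19499627 0.19668338 0.19713509]
```

The numbers agree: hinge at case-frame y≈-0.066, loop pivot about (-0.0695, 0.089), bar (-0.0465, 0.191), which gives a loop length of 104.6 mm. The keeper is at y≈0.0245. The bar will pass the lip with about 5 mm to spare. I'll pinch the right grip.

drive_tool --commands '[[[-0.4,-0.93,0,0,0,0,170],[-0.4,-0.93,0,0,0,0,170],[0,0,0.5,0,0,0,170],[0,0,0.5,0,0,0,170],[0,0,0,0,0,0,170],[0,0,0,0,0,0,255],[0,0,0,0,0,0,255],[0,0,0,0,0,0,255]]]'

```text
time_s: 6.1
eef_pos: [0.5223, -0.0452, 0.3562]
eef_rot: [-0.001, 0.019, 1.0, -0.0]
wrist_force: [-2.2, -1.2, -7.5]
opening: 0.108
```

Run:
```python
from h import *
R,p,o=pose();print(R.round(3),p,o["wrist_force"],o["opening"])
w=cam("wrist");save(w,"w5")
yw=0.04;ex=np.array([np.cos(yw),-np.sin(yw)]);ey=np.array([np.sin(yw),np.cos(yw)]);O=np.array([.4877,0])
print("TCP in C",(p[:2]-O)@ex,(p[:2]-O)@ey)
```

```text
[[-0.999  0.037 -0.001]
 [ 0.037  0.999 -0.   ]
 [ 0.001 -0.    -1.   ]] [ 0.52234051 -0.04524486  0.35624779] [-2.23051621 -1.23142844 -7.46391883] 0.10827556747207003
TCP in C 0.03642211220308174 -0.043823420084668774
```

View pics/w5.png

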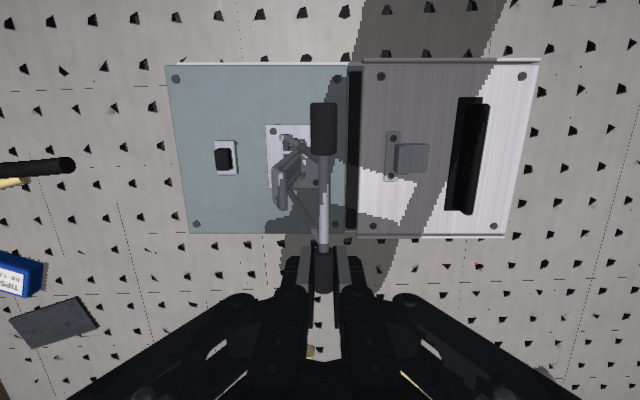

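The right grip is held between the pads (bar from (323,130) to (323,255)). I'll swing along the arc, first half.

drive_tool --commands '[[[0,0.34,0.12,0,0,0,255],[0,0.32,0.18,0,0,0,255],[0,0.284,0.23,0,0,0,255],[0,0.24,0.276,0,0,0,255],[0,0.19,0.314,0,0,0,255],[0,0,0,0,0,0,255]]]'

```text
time_s: 6.75
eef_pos: [0.5249, 0.0242, 0.2999]
eef_rot: [-0.001, 0.018, 1.0, 0.0]
wrist_force: [-4.7, 0.5, -0.7]
opening: 0.111
```

drive_tool --commands '[[[0,0.13,0.342,0,0,0,255],[0,0.07,0.358,0,0,0,255],[0,0.012,0.2,0,0,0,255],[0,0,0,0,0,0,255]]]'

```text
time_s: 7.15
eef_pos: [0.5253, 0.0343, 0.2552]
eef_rot: [-0.001, 0.019, 1.0, 0.001]
wrist_force: [-8.9, 3.8, 0.1]
opening: 0.111
```

Run:
```python
from h import *
import pickle
R,p,o=pose();print(p,o["wrist_force"],o["opening"])
yw=0.04;ex=np.array([np.cos(yw),-np.sin(yw)]);ey=np.array([np.sin(yw),np.cos(yw)]);O=np.array([.4877,0])
print("TCP in C",(p[:2]-O)@ex,(p[:2]-O)@ey)
w=cam("wrist");save(w,"w6",(150,50,450,250),2.5);pickle.dump(w,open("w6.pkl","wb"))
for c in(w,cam("scene")):
    A=cloud(c).reshape(-1,3);d=A[:,:2]-O;X=d@ex;Y=d@ey
    m=(abs(X)<10e-3)&(Y>.005)&(Y<.06)&(A[:,2]>.062)
    for z0 in np.arange(.064,.1,.004):
        k=m&(A[:,2]>z0)&(A[:,2]<z0+.004)
        if k.sum():print(" %.3f n%d y %.4f %.4f %.4f"%(z0+.002,k.sum(),Y[k].min(),np.median(Y[k]),Y[k].max()))
```

```text
[0.52528026 0.0343192  0.25520501] [-8.85371927  3.75784312  0.10580484] 0.1114400942619307
TCP in C 0.03617780110442104 0.03579455782302015
 0.066 n837 y 0.0172 0.0389 0.0452
 0.070 n50 y 0.0176 0.0293 0.0448
 0.074 n83 y 0.0168 0.0220 0.0272
 0.078 n697 y 0.0170 0.0221 0.0272
 0.094 n447 y 0.0334 0.0357 0.0381
 0.098 n14 y 0.0343 0.0361 0.0370
 0.066 n13 y 0.0152 0.0209 0.0446
 0.070 n2 y 0.0171 0.0178 0.0184
 0.074 n4 y 0.0154 0.0179 0.0184
 0.078 n6 y 0.0180 0.0199 0.0266
 0.090 n2 y 0.0359 0.0369 0.0379
 0.094 n8 y 0.0331 0.0357 0.0390
```

View pics/w6.png

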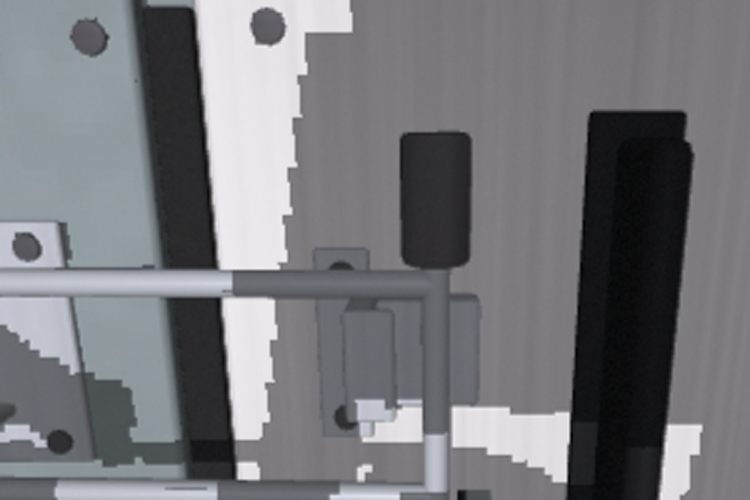

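The view shows the bar at x-pixel 437, beyond the lip edge at (393,365). Depth gives bar (y .0357, z .093) and lip end .0272, so there is 6 mm clearance. Lowering gently.

drive_tool --commands '[[[0,-0.004,0.12,0,0,0,255],[0,-0.008,0.12,0,0,0,255],[0,-0.012,0.1,0,0,0,255],[0,0,0,0,0,0,255]]]'

```text
time_s: 7.65
eef_pos: [0.5252, 0.0334, 0.2387]
eef_rot: [-0.001, 0.019, 1.0, 0.001]
wrist_force: [-8.8, 6.7, -0.4]
opening: 0.105
```

drive_tool --commands '[[[0,-0.01,0.05,0,0,0,255],[0,0,0,0,0,0,255]]]'

```text
time_s: 7.85
eef_pos: [0.5252, 0.033, 0.2365]
eef_rot: [-0.001, 0.019, 1.0, 0.002]
wrist_force: [-8.4, 6.3, -0.7]
opening: 0.109
```

drive_tool --commands '[[[0,-0.01,0.03,0,0,0,255],[0,0,0,0,0,0,255]]]'

```text
time_s: 8.05
eef_pos: [0.5252, 0.0327, 0.2351]
eef_rot: [-0.001, 0.019, 1.0, 0.002]
wrist_force: [-8.7, 8.6, -0.8]
opening: 0.111
```

drive_tool --commands '[[[0,-0.01,0.024,0,0,0,255],[0,0,0,0,0,0,255]]]'

```text
time_s: 8.25
eef_pos: [0.5252, 0.0323, 0.2339]
eef_rot: [-0.001, 0.019, 1.0, 0.002]
wrist_force: [-7.3, 9.6, -1.7]
opening: 0.112
```

drive_tool --commands '[[[0,-0.01,0.016,0,0,0,255],[0,0,0,0,0,0,255]]]'

```text
time_s: 8.45
eef_pos: [0.5252, 0.0318, 0.2331]
eef_rot: [-0.001, 0.019, 1.0, 0.002]
wrist_force: [-7.0, 9.4, -0.4]
opening: 0.112
```

```bash
cat > m.py <<'E'
from h import *
yw=0.04;ex=np.array([np.cos(yw),-np.sin(yw)]);ey=np.array([np.sin(yw),np.cos(yw)]);O=np.array([.4877,0])
def look(y0=.005,y1=.06,xw=.01,zs=(.064,.1),names=("wrist","scene"),st=.002):
    R,p,o=pose();print("TCP C",((p[:2]-O)@ex).round(4),((p[:2]-O)@ey).round(4),p[2].round(4),o["wrist_force"].round(1),o["opening"])
    for n in names:
        c=cam(n)
        A=cloud(c).reshape(-1,3);d=A[:,:2]-O;X=d@ex;Y=d@ey
        m=(abs(X)<xw)&(Y>y0)&(Y<y1);print(n)
        for z0 in np.arange(*zs,st):
            k=m&(A[:,2]>z0)&(A[:,2]<z0+st)
            if k.sum()>1:print(" %.3f n%d y %.4f %.4f %.4f"%(z0+st/2,k.sum(),Y[k].min(),np.median(Y[k]),Y[k].max()))
E
python3 -c "
from m import *
look()"
```

```text
TCP C 0.0362 0.0333 0.2331 [-7.   9.4 -0.4] 0.11167680996973724
wrist
 0.065 n139 y 0.0172 0.0364 0.0453
 0.067 n1037 y 0.0183 0.0383 0.0451
 0.069 n50 y 0.0175 0.0293 0.0445
 0.071 n17 y 0.0174 0.0209 0.0357
 0.073 n275 y 0.0172 0.0330 0.0358
 0.075 n305 y 0.0167 0.0326 0.0353
 0.077 n907 y 0.0168 0.0222 0.0274
 0.079 n33 y 0.0176 0.0211 0.0257
scene
 0.067 n3 y 0.0169 0.0190 0.0383
 0.069 n3 y 0.0154 0.0184 0.0209
 0.071 n2 y 0.0159 0.0178 0.0197
 0.073 n4 y 0.0174 0.0254 0.0338
 0.075 n6 y 0.0155 0.0201 0.0235
 0.077 n4 y 0.0173 0.0203 0.0258
```

The bar is below the lip level, about 1.5–2 mm above the floor, and the fingertips are near the lid. I'll release, then press the grip down from above with closed fingers.

drive_tool --commands '[[[0,0,0,0,0,0,198],[0,0,0,0,0,0,198],[0,0,-0.4,0,0,0,198],[0,0,-0.5,0,0,0,198],[0,0,0,0,0,0,255],[0,0,0,0,0,0,255]]]'

```text
time_s: 9.15
eef_pos: [0.5264, 0.03, 0.279]
eef_rot: [0.002, 0.019, 1.0, -0.0]
wrist_force: [0.7, -0.7, -0.6]
opening: 0.002
```

```bash
python3 -c "
from m import *
look()"
```

```text
TCP C 0.0375 0.0315 0.279 [ 0.7 -0.7 -0.6] 0.0017725063757696087
wrist
 0.065 n79 y 0.0177 0.0371 0.0453
 0.067 n628 y 0.0173 0.0384 0.0452
 0.069 n46 y 0.0179 0.0362 0.0443
 0.071 n185 y 0.0175 0.0333 0.0353
 0.073 n78 y 0.0187 0.0328 0.0346
 0.075 n59 y 0.0168 0.0212 0.0270
 0.077 n514 y 0.0169 0.0223 0.0270
 0.079 n32 y 0.0184 0.0219 0.0259
scene
 0.067 n3 y 0.0179 0.0184 0.0197
 0.069 n4 y 0.0182 0.0205 0.0325
 0.071 n2 y 0.0185 0.0189 0.0194
 0.073 n5 y 0.0174 0.0187 0.0198
 0.075 n6 y 0.0152 0.0200 0.0269
 0.077 n4 y 0.0186 0.0203 0.0258
```

The bar top is now at z≈0.072 against the lip top at 0.077, so the bar is down on the floor behind the lip. Next I check where the lever stands.

drive_tool --commands '[[[0,0,-0.8,0,0,0,255],[0.37,0,-0.8,0,0,0,255],[0.38,-0.3,0,0,0,0,255],[0,0,0,0,0,0,255]]]'

```text
time_s: 9.65
eef_pos: [0.4863, 0.0162, 0.3577]
eef_rot: [-0.0, 0.019, 1.0, -0.0]
wrist_force: [0.0, -0.0, -1.2]
opening: 0.002
```

```bash
python3 -c "
from m import *
look(-.1,.0,.009,(.07,.19),('wrist','scene','top'),.01)"
```

```text
TCP C -0.002 0.0162 0.3577 [ 0.  -0.  -1.2] 0.0024853533403199272
wrist
 0.075 n34 y -0.0722 -0.0654 -0.0616
 0.085 n67 y -0.0704 -0.0620 -0.0604
 0.095 n148 y -0.0724 -0.0636 -0.0570
 0.105 n90 y -0.0634 -0.0584 -0.0559
 0.115 n97 y -0.0617 -0.0572 -0.0545
 0.125 n112 y -0.0603 -0.0558 -0.0532
 0.135 n121 y -0.0599 -0.0547 -0.0522
 0.145 n95 y -0.0582 -0.0537 -0.0511
 0.155 n118 y -0.0578 -0.0542 -0.0494
 0.165 n350 y -0.0529 -0.0466 -0.0435
scene
 0.075 n16 y -0.0754 -0.0705 -0.0643
 0.085 n13 y -0.0715 -0.0694 -0.0633
 0.095 n22 y -0.0734 -0.0639 -0.0590
 0.105 n20 y -0.0652 -0.0618 -0.0589
 0.115 n15 y -0.0641 -0.0613 -0.0568
 0.125 n19 y -0.0617 -0.0590 -0.0559
 0.135 n20 y -0.0615 -0.0577 -0.0554
 0.145 n19 y -0.0600 -0.0573 -0.0533
 0.155 n23 y -0.0588 -0.0540 -0.0495
 0.165 n15 y -0.0519 -0.0488 -0.0453
top
 0.075 n2 y -0.0733 -0.0683 -0.0632
 0.085 n12 y -0.0715 -0.0671 -0.0649
 0.095 n18 y -0.0711 -0.0674 -0.0620
 0.105 n3 y -0.0625 -0.0623 -0.0620
 0.115 n7 y -0.0621 -0.0617 -0.0602
 0.125 n6 y -0.0606 -0.0602 -0.0588
 0.135 n7 y -0.0592 -0.0588 -0.0584
 0.145 n6 y -0.0578 -0.0575 -0.0552
 0.155 n20 y -0.0573 -0.0543 -0.0494
 0.165 n28 y -0.0528 -0.0478 -0.0437
```

The lever leans towards the lid (θ≈1.68). Its face is at y≈-0.054 at z=0.145, the bent end is at -0.0435, and the hinge is at about (-0.065, 0.073). I'll place the closed fingers on its +y side.

drive_tool --commands '[[[0,-0.82,0,0,0,0,255],[0,0,0.44,0,0,0,255],[0,0,0.45,0,0,0,255],[0,0,0,0,0,0,255]]]'

```text
time_s: 10.2
eef_pos: [0.4849, -0.0238, 0.3091]
eef_rot: [-0.004, 0.019, 1.0, 0.001]
wrist_force: [0.3, 0.4, -1.1]
opening: -0.001
```

drive_tool --commands '[[[0,-0.15,0,0,0,0,255],[0,-0.15,0,0,0,0,255],[0,0,0,0,0,0,255]]]'

```text
time_s: 10.5
eef_pos: [0.4859, -0.04, 0.3139]
eef_rot: [0.001, 0.019, 1.0, -0.0]
wrist_force: [-0.2, 0.2, -0.8]
opening: -0.002
```

drive_tool --commands '[[[0,-0.15,0,0,0,0,255],[0,-0.15,0,0,0,0,255],[0,-0.15,0,0,0,0,255],[0,0,0,0,0,0,255]]]'

```text
time_s: 10.9
eef_pos: [0.4847, -0.0628, 0.3133]
eef_rot: [0.0, 0.02, 1.0, -0.0]
wrist_force: [0.3, 0.2, -0.6]
opening: 0.001
```

```bash
python3 -c "
from m import *
look(-.13,.0,.009,(.08,.19),('scene',),.01)
look(.01,.05,.009,(.064,.09),('wrist',),.002)"
```

```text
TCP C -0.0005 -0.0629 0.3133 [ 0.3  0.2 -0.6] 0.0007383909923986704
scene
 0.085 n18 y -0.0793 -0.0738 -0.0681
 0.095 n15 y -0.0766 -0.0716 -0.0687
 0.105 n15 y -0.0777 -0.0729 -0.0703
 0.115 n14 y -0.0788 -0.0774 -0.0737
 0.125 n16 y -0.0812 -0.0785 -0.0766
 0.135 n19 y -0.0845 -0.0806 -0.0674
 0.145 n21 y -0.0874 -0.0831 -0.0686
 0.155 n26 y -0.0868 -0.0846 -0.0681
 0.165 n31 y -0.0853 -0.0793 -0.0669
 0.175 n15 y -0.0779 -0.0757 -0.0677
 0.185 n9 y -0.0944 -0.0916 -0.0751
TCP C -0.0007 -0.0625 0.3131 [-0.2 -0.2 -0.2] 0.0008381270579633199
wrist
 0.065 n43 y 0.0164 0.0172 0.0456
 0.067 n233 y 0.0164 0.0402 0.0450
 0.069 n32 y 0.0165 0.0171 0.0423
 0.071 n24 y 0.0164 0.0169 0.0174
 0.073 n27 y 0.0165 0.0169 0.0181
 0.075 n47 y 0.0164 0.0174 0.0271
 0.077 n293 y 0.0161 0.0215 0.0270
 0.079 n17 y 0.0171 0.0222 0.0260
 0.083 n49 y 0.0261 0.0268 0.0311
 0.085 n122 y 0.0258 0.0284 0.0309
 0.087 n9 y 0.0273 0.0287 0.0295
```

The loop's friction carried the bar up with the lever: it is now at (y≈.0285, z≈.083), above the lip. So I'll pinch the grip again, put the bar back down beyond the lip and draw it -y under the lip, letting the lever follow, before I press the lever.

drive_tool --commands '[[[0,0.2,-0.2,0,0,0,255],[0,0.3,-1,0,0,0,180],[-0.38,0.65,0,0,0,0,180],[-0.38,0.67,0,0,0,0,180],[0,0,0.8,0,0,0,180],[0,0,0.8,0,0,0,180],[0,0,0.5,0,0,0,180],[0,0,0,0,0,0,180]]]'

```text
time_s: 11.8
eef_pos: [0.5241, 0.0285, 0.2626]
eef_rot: [-0.004, 0.019, 1.0, 0.001]
wrist_force: [-1.2, 0.4, 0.0]
opening: 0.297
```

```bash
python3 -c "
from m import *
look(.01,.05,.009,(.064,.1),('wrist',),.002)"
```

```text
TCP C 0.0352 0.0299 0.2626 [-1.2  0.4  0. ] 0.29718648748166326
wrist
 0.065 n53 y 0.0230 0.0401 0.0453
 0.067 n693 y 0.0225 0.0380 0.0452
 0.069 n33 y 0.0225 0.0369 0.0444
 0.075 n41 y 0.0168 0.0194 0.0260
 0.077 n498 y 0.0169 0.0217 0.0260
 0.079 n63 y 0.0180 0.0260 0.0308
 0.081 n241 y 0.0265 0.0286 0.0308
 0.083 n25 y 0.0276 0.0291 0.0297
```

drive_tool --commands '[[[-0.02,0,0.2,0,0,0,180],[0,0,0.15,0,0,0,180],[0,0,0,0,0,0,180],[0,0,0,0,0,0,255],[0,0,0,0,0,0,255],[0,0,0,0,0,0,255],[0,0.06,0,0,0,0,255],[0,0.06,0,0,0,0,255]]]'

```text
time_s: 12.65
eef_pos: [0.5273, 0.0311, 0.2488]
eef_rot: [-0.0, 0.018, 1.0, -0.003]
wrist_force: [-3.4, -14.3, 2.0]
opening: 0.107
```

```bash
python3 -c "
from m import *
look(.01,.05,.009,(.064,.1),('wrist',),.002)"
```

```text
TCP C 0.0383 0.0327 0.2488 [ -3.4 -14.3   2. ] 0.10661844200115417
wrist
 0.065 n54 y 0.0229 0.0398 0.0453
 0.067 n778 y 0.0224 0.0387 0.0452
 0.069 n36 y 0.0221 0.0368 0.0442
 0.075 n69 y 0.0168 0.0243 0.0273
 0.077 n677 y 0.0169 0.0223 0.0273
 0.079 n104 y 0.0174 0.0283 0.0327
 0.081 n281 y 0.0283 0.0307 0.0326
 0.083 n9 y 0.0302 0.0307 0.0316
```

drive_tool --commands '[[[0,0.02,0.06,0,0,0,255],[0,0,0.06,0,0,0,255],[0,0,0.05,0,0,0,255],[0,0,0,0,0,0,255]]]'

```text
time_s: 13.1
eef_pos: [0.5274, 0.0322, 0.2405]
eef_rot: [-0.0, 0.019, 1.0, -0.003]
wrist_force: [-3.7, -9.7, 5.2]
opening: 0.11
```

```bash
python3 -c "
from m import *
look(.01,.05,.009,(.064,.1),('wrist',),.002)"
```

```text
TCP C 0.0384 0.0338 0.2405 [-3.7 -9.7  5.2] 0.10992197171080756
wrist
 0.065 n62 y 0.0226 0.0369 0.0453
 0.067 n871 y 0.0218 0.0386 0.0452
 0.069 n33 y 0.0225 0.0383 0.0436
 0.071 n120 y 0.0296 0.0325 0.0344
 0.073 n248 y 0.0301 0.0320 0.0344
 0.075 n66 y 0.0166 0.0240 0.0330
 0.077 n754 y 0.0169 0.0221 0.0274
 0.079 n39 y 0.0176 0.0214 0.0270
```

drive_tool --commands '[[[0,-0.04,0.008,0,0,0,255],[0,-0.04,0,0,0,0,255],[0,-0.04,0,0,0,0,255],[0,0,0,0,0,0,255]]]'

```text
time_s: 13.55
eef_pos: [0.5273, 0.0292, 0.24]
eef_rot: [0.001, 0.019, 1.0, 0.001]
wrist_force: [-0.4, 8.3, 4.1]
opening: 0.104
```

```bash
python3 -c "
from m import *
look(.01,.05,.0105,(.064,.1),('wrist',),.002)
look(.01,.05,.018,(.064,.1),('wrist',),.002)
look(-.13,.0,.009,(.08,.19),('scene',),.01)"
```

```text
TCP C 0.0384 0.0307 0.24 [-0.4  8.3  4.1] 0.10374754668151563
wrist
 0.065 n133 y 0.0180 0.0384 0.0452
 0.067 n983 y 0.0172 0.0383 0.0452
 0.069 n63 y 0.0169 0.0330 0.0442
 0.071 n245 y 0.0176 0.0306 0.0331
 0.073 n206 y 0.0173 0.0306 0.0330
 0.075 n84 y 0.0168 0.0209 0.0274
 0.077 n856 y 0.0169 0.0223 0.0274
 0.079 n33 y 0.0180 0.0224 0.0270
TCP C 0.0383 0.0307 0.24 [-0.1  7.9  3. ] 0.10384497703222062
wrist
 0.065 n138 y 0.0176 0.0382 0.0453
 0.067 n1129 y 0.0168 0.0384 0.0450
 0.069 n76 y 0.0174 0.0338 0.0444
 0.071 n427 y 0.0177 0.0307 0.0332
 0.073 n426 y 0.0134 0.0302 0.0331
 0.075 n197 y 0.0101 0.0189 0.0274
 0.077 n976 y 0.0105 0.0222 0.0274
 0.079 n47 y 0.0172 0.0218 0.0260
TCP C 0.0384 0.0308 0.24 [0.3 7.7 2.3] 0.10869496801411622
scene
 0.085 n15 y -0.0736 -0.0711 -0.0645
 0.095 n19 y -0.0748 -0.0662 -0.0623
 0.105 n19 y -0.0688 -0.0664 -0.0641
 0.115 n15 y -0.0705 -0.0668 -0.0635
 0.125 n15 y -0.0696 -0.0680 -0.0645
 0.135 n17 y -0.0712 -0.0682 -0.0658
 0.145 n18 y -0.0689 -0.0679 -0.0663
 0.155 n22 y -0.0696 -0.0669 -0.0635
 0.165 n23 y -0.0665 -0.0621 -0.0559
```

drive_tool --commands '[[[0,-0.04,0,0,0,0,255],[0,-0.04,0,0,0,0,255],[0,0,0,0,0,0,255]]]'

```text
time_s: 14.0
eef_pos: [0.5271, 0.0253, 0.2399]
eef_rot: [0.001, 0.019, 1.0, 0.001]
wrist_force: [-0.2, 8.0, 2.4]
opening: 0.108
```

drive_tool --commands '[[[0,-0.04,0,0,0,0,255],[0,-0.04,0,0,0,0,255],[0,0,0,0,0,0,255]]]'

```text
time_s: 14.3
eef_pos: [0.527, 0.022, 0.2399]
eef_rot: [0.001, 0.019, 1.0, 0.002]
wrist_force: [0.9, 12.8, 2.5]
opening: 0.108
```

```bash
python3 -c "
from m import *
look(.01,.05,.018,(.064,.1),('wrist',),.002)
look(-.13,.0,.009,(.08,.19),('scene',),.01)"
```

```text
TCP C 0.0384 0.0236 0.2399 [ 0.9 12.8  2.5] 0.10769435023646044
wrist
 0.065 n155 y 0.0157 0.0355 0.0442
 0.067 n1474 y 0.0162 0.0351 0.0440
 0.069 n87 y 0.0159 0.0311 0.0431
 0.071 n173 y 0.0147 0.0238 0.0264
 0.073 n192 y 0.0103 0.0220 0.0259
 0.075 n127 y 0.0100 0.0202 0.0262
 0.077 n991 y 0.0156 0.0211 0.0262
 0.079 n48 y 0.0164 0.0202 0.0256
TCP C 0.0384 0.0236 0.2399 [ 1.3 13.7  2.2] 0.10985173967760305
scene
 0.085 n15 y -0.0832 -0.0778 -0.0695
 0.095 n10 y -0.0821 -0.0804 -0.0734
 0.105 n15 y -0.0893 -0.0830 -0.0783
 0.115 n15 y -0.0935 -0.0903 -0.0858
 0.125 n12 y -0.0996 -0.0951 -0.0921
 0.135 n14 y -0.1038 -0.1010 -0.0967
 0.145 n15 y -0.1093 -0.1054 -0.1027
 0.155 n19 y -0.1085 -0.1071 -0.1042
 0.165 n6 y -0.1090 -0.1059 -0.1045
```

The bar is in the hook (y .0238, with the lip covering to .0262), the lever has followed to about 1.15 rad, and the lid has moved only 1 mm. Releasing and going round to the lever.

drive_tool --commands '[[[0,0,0,0,0,0,195],[0,0,0,0,0,0,195],[0,0,-0.5,0,0,0,195],[0,0,-1,0,0,0,255],[0,0,-1,0,0,0,255],[0.38,-0.84,0,0,0,0,255],[0.38,-0.84,0,0,0,0,255],[0,0,0,0,0,0,255]]]'

```text
time_s: 15.2
eef_pos: [0.484, -0.0661, 0.365]
eef_rot: [0.0, 0.021, 1.0, -0.001]
wrist_force: [-0.1, -0.3, 0.4]
opening: 0.0
```

```bash
python3 -c "
from m import *
look(.01,.05,.018,(.064,.1),('wrist',),.002)
look(-.13,.0,.009,(.08,.19),('scene','top'),.01)"
```

```text
TCP C -0.001 -0.0662 0.365 [-0.1 -0.3  0.4] 0.0004029863421150939
wrist
 0.065 n71 y 0.0153 0.0355 0.0445
 0.067 n348 y 0.0151 0.0359 0.0439
 0.069 n36 y 0.0153 0.0164 0.0427
 0.071 n55 y 0.0153 0.0219 0.0262
 0.073 n71 y 0.0104 0.0190 0.0256
 0.075 n72 y 0.0102 0.0174 0.0261
 0.077 n235 y 0.0153 0.0206 0.0261
 0.079 n18 y 0.0155 0.0203 0.0247
TCP C -0.0004 -0.0647 0.3649 [ 0.3 -0.5 -0.4] -0.0012870908839737378
scene
 0.085 n14 y -0.0822 -0.0782 -0.0687
 0.095 n15 y -0.0821 -0.0793 -0.0750
 0.105 n10 y -0.0863 -0.0844 -0.0808
 0.115 n14 y -0.0929 -0.0888 -0.0861
 0.125 n12 y -0.0991 -0.0960 -0.0938
 0.135 n13 y -0.1051 -0.1019 -0.0985
 0.145 n19 y -0.1084 -0.1066 -0.0995
 0.155 n19 y -0.1083 -0.1073 -0.1051
 0.165 n7 y -0.1091 -0.1065 -0.1043
top
 0.145 n2 y -0.1062 -0.1051 -0.1039
 0.165 n6 y -0.1065 -0.1061 -0.1040
```

drive_tool --commands '[[[0,0,0.6,0,0,0,255],[0,0,0.55,0,0,0,255],[0,-0.18,0,0,0,0,255],[0,-0.18,0,0,0,0,255],[0,0,0,0,0,0,255]]]'

```text
time_s: 15.85
eef_pos: [0.4858, -0.0814, 0.3085]
eef_rot: [0.001, 0.019, 1.0, -0.001]
wrist_force: [1.3, 0.2, -0.3]
opening: 0.0
```

drive_tool --commands '[[[0,-0.12,0.06,0,0,0,255],[0,0,0,0,0,0,255]]]'

```text
time_s: 16.05
eef_pos: [0.485, -0.0869, 0.3048]
eef_rot: [0.001, 0.019, 1.0, -0.0]
wrist_force: [0.5, -0.2, 0.9]
opening: 0.003
```

Now following the arc in small steps.

drive_tool --commands '[[[0,-0.08,0.04,0,0,0,255],[0,-0.08,0.05,0,0,0,255],[0,0,0,0,0,0,255]]]'

```text
time_s: 16.35
eef_pos: [0.4846, -0.0948, 0.2998]
eef_rot: [0.001, 0.019, 1.0, -0.0]
wrist_force: [-0.5, 0.3, 1.0]
opening: -0.002
```

drive_tool --commands '[[[0,-0.08,0.06,0,0,0,255],[0,0,0,0,0,0,255]]]'

```text
time_s: 16.55
eef_pos: [0.4844, -0.0987, 0.2967]
eef_rot: [0.0, 0.019, 1.0, -0.0]
wrist_force: [0.3, 0.9, 2.2]
opening: -0.005
```

```bash
python3 -c "
from m import *
look(.005,.05,.018,(.064,.1),('wrist',),.002)
look(-.15,.0,.009,(.08,.19),('scene',),.01)"
```

```text
TCP C 0.0006 -0.0988 0.2967 [0.3 0.9 2.2] -0.004581565645829625
wrist
 0.065 n117 y 0.0133 0.0219 0.0426
 0.067 n537 y 0.0133 0.0349 0.0421
 0.069 n69 y 0.0133 0.0143 0.0402
 0.071 n105 y 0.0132 0.0145 0.0243
 0.073 n150 y 0.0051 0.0170 0.0235
 0.075 n131 y 0.0055 0.0144 0.0248
 0.077 n443 y 0.0131 0.0186 0.0241
 0.079 n16 y 0.0148 0.0212 0.0225
TCP C 0.0005 -0.0986 0.2965 [0.7 0.6 1. ] 0.0014519568619303848
scene
 0.085 n17 y -0.0877 -0.0814 -0.0683
 0.095 n11 y -0.0906 -0.0847 -0.0776
 0.105 n11 y -0.0979 -0.0932 -0.0872
 0.115 n13 y -0.1077 -0.1027 -0.0986
 0.125 n16 y -0.1167 -0.1088 -0.0922
 0.135 n26 y -0.1231 -0.1197 -0.0957
 0.145 n30 y -0.1266 -0.1213 -0.1024
 0.155 n26 y -0.1280 -0.1103 -0.1042
 0.165 n9 y -0.1280 -0.1128 -0.0755
 0.175 n22 y -0.1347 -0.1281 -0.0733
 0.185 n15 y -0.1437 -0.1414 -0.1139
```

The lid follows (hook face .0153→.0133), so the bar is hooked and pulling. Continuing.

drive_tool --commands '[[[0,-0.07,0.065,0,0,0,255],[0,-0.065,0.07,0,0,0,255],[0,0,0,0,0,0,255]]]'

```text
time_s: 16.95
eef_pos: [0.4839, -0.1054, 0.2896]
eef_rot: [0.0, 0.019, 1.0, -0.0]
wrist_force: [0.6, -0.5, 2.0]
opening: -0.004
```

drive_tool --commands '[[[0,-0.06,0.08,0,0,0,255],[0,0,0,0,0,0,255]]]'

```text
time_s: 17.15
eef_pos: [0.4838, -0.1083, 0.2856]
eef_rot: [0.0, 0.019, 1.0, -0.0]
wrist_force: [-0.4, 0.1, 2.1]
opening: -0.003
```

drive_tool --commands '[[[0,-0.05,0.08,0,0,0,255],[0,0,0,0,0,0,255]]]'

```text
time_s: 17.35
eef_pos: [0.4837, -0.1107, 0.2816]
eef_rot: [-0.0, 0.019, 1.0, -0.0]
wrist_force: [-0.1, -0.4, 1.2]
opening: 0.0
```

drive_tool --commands '[[[0,-0.05,0.07,0,0,0,255],[0,-0.04,0.07,0,0,0,255],[0,0,0,0,0,0,255]]]'

```text
time_s: 17.65
eef_pos: [0.4834, -0.1152, 0.2742]
eef_rot: [-0.0, 0.019, 1.0, 0.0]
wrist_force: [-0.0, -0.8, -0.7]
opening: -0.002
```

drive_tool --commands '[[[0,-0.03,0.07,0,0,0,255],[0,-0.02,0.06,0,0,0,255],[0,0,0,0,0,0,255]]]'

```text
time_s: 17.95
eef_pos: [0.4833, -0.1176, 0.2676]
eef_rot: [-0.0, 0.019, 1.0, 0.0]
wrist_force: [-0.6, -0.2, 0.1]
opening: 0.0
```

```bash
python3 -c "
from m import *
look(.0,.05,.018,(.064,.1),('wrist',),.002)
look(-.17,.0,.009,(.07,.13),('scene',),.01)"
```

```text
TCP C 0.0003 -0.1176 0.2676 [-0.6 -0.2  0.1] 0.00032239557660509945
wrist
 0.065 n184 y 0.0105 0.0134 0.0405
 0.067 n604 y 0.0105 0.0330 0.0400
 0.069 n110 y 0.0102 0.0117 0.0367
 0.071 n157 y 0.0072 0.0118 0.0212
 0.073 n274 y 0.0002 0.0122 0.0206
 0.075 n171 y 0.0054 0.0120 0.0225
 0.077 n576 y 0.0104 0.0162 0.0218
 0.079 n19 y 0.0112 0.0162 0.0196
TCP C 0.0002 -0.1175 0.2677 [-0.7 -0.3 -0.5] -0.0038350048085697363
scene
 0.075 n29 y -0.1347 -0.1278 -0.0671
 0.085 n15 y -0.1174 -0.0940 -0.0726
 0.095 n27 y -0.1503 -0.1299 -0.1005
 0.105 n34 y -0.1597 -0.1312 -0.1233
 0.115 n14 y -0.1326 -0.1286 -0.1250
 0.125 n22 y -0.1329 -0.1283 -0.1011
```

drive_tool --commands '[[[0,-0.015,0.06,0,0,0,255],[0,-0.015,0.06,0,0,0,255],[0,0,0,0,0,0,255]]]'

```text
time_s: 18.35
eef_pos: [0.4832, -0.119, 0.2617]
eef_rot: [-0.0, 0.019, 1.0, 0.0]
wrist_force: [-0.8, 0.4, -0.3]
opening: 0.004
```

drive_tool --commands '[[[0,-0.01,0.05,0,0,0,255],[0,0,0,0,0,0,255]]]'

```text
time_s: 18.55
eef_pos: [0.4833, -0.1195, 0.2594]
eef_rot: [-0.0, 0.019, 1.0, 0.0]
wrist_force: [-0.1, 1.0, -1.1]
opening: -0.002
```

drive_tool --commands '[[[0,-0.01,0.04,0,0,0,255],[0,0,0,0,0,0,255]]]'

```text
time_s: 18.75
eef_pos: [0.4833, -0.12, 0.2575]
eef_rot: [-0.0, 0.019, 1.0, 0.0]
wrist_force: [-0.6, 0.7, -0.1]
opening: -0.004
```

drive_tool --commands '[[[0,-0.005,0.03,0,0,0,255],[0,-0.005,0.03,0,0,0,255],[0,0,0,0,0,0,255]]]'

```text
time_s: 19.05
eef_pos: [0.4833, -0.1205, 0.2545]
eef_rot: [-0.0, 0.019, 1.0, 0.0]
wrist_force: [0.1, 0.1, -0.5]
opening: 0.002
```

```bash
python3 -c "
from m import *
look(.0,.05,.018,(.07,.08),('wrist',),.002)
c=cam('scene');s=cam('wrist')
save(s,'w7',(170,100,470,320),1.3);save(c,'s7',(230,150,370,255),2.8)
a=cv2.imread('pics/w7.png');b=cv2.imread('pics/s7.png')
h=294;cv2.imwrite('pics/c7.png',np.hstack([cv2.resize(a,(390,h)),cv2.resize(b,(390,h))]))"
```

```text
TCP C 0.0004 -0.1206 0.2545 [ 0.1  0.1 -0.5] 0.0018484355912900827
wrist
 0.071 n203 y 0.0001 0.0121 0.0213
 0.073 n312 y 0.0002 0.0121 0.0210
 0.075 n217 y 0.0092 0.0122 0.0225
 0.077 n667 y 0.0098 0.0159 0.0217
 0.079 n14 y 0.0111 0.0167 0.0193
```

View pics/c7.png

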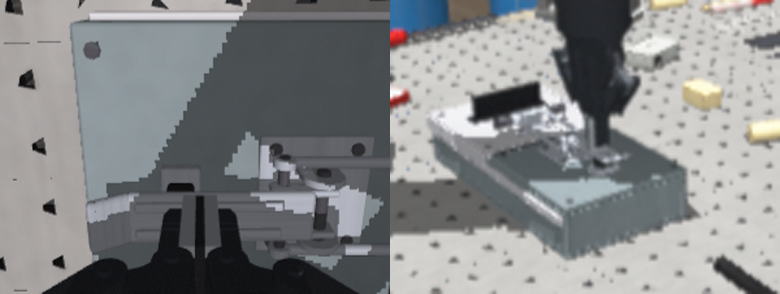

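The wrist view shows the lever lying nearly down under the fingers. I'll press in small steps.

drive_tool --commands '[[[0,0,0.03,0,0,0,255],[0,0,0,0,0,0,255]]]'

```text
time_s: 19.4
eef_pos: [0.4834, -0.1206, 0.2534]
eef_rot: [0.0, 0.019, 1.0, -0.0]
wrist_force: [-0.3, -0.6, 0.6]
opening: 0.002
```

drive_tool --commands '[[[0,0,0.03,0,0,0,255],[0,0,0,0,0,0,255]]]'

```text
time_s: 19.6
eef_pos: [0.4835, -0.1206, 0.2527]
eef_rot: [0.0, 0.019, 1.0, -0.0]
wrist_force: [-3.7, -0.0, 9.9]
opening: 0.001
```

drive_tool --commands '[[[0,0,0.014,0,0,0,255],[0,0,0,0,0,0,255]]]'

```text
time_s: 19.8
eef_pos: [0.4836, -0.1207, 0.2525]
eef_rot: [0.0, 0.019, 1.0, -0.0]
wrist_force: [-6.4, 2.1, 14.6]
opening: -0.003
```

drive_tool --commands '[[[0,0,0.01,0,0,0,255],[0,0,0,0,0,0,255],[0,0,0,0,0,0,255]]]'

```text
time_s: 20.1
eef_pos: [0.4836, -0.1207, 0.2523]
eef_rot: [0.0, 0.019, 1.0, -0.0]
wrist_force: [-8.4, 1.9, 17.5]
opening: 0.002
```

drive_tool --commands '[[[0,0,0.01,0,0,0,255],[0,0,0,0,0,0,255],[0,0,0,0,0,0,255]]]'

```text
time_s: 20.4
eef_pos: [0.4836, -0.1207, 0.2521]
eef_rot: [0.0, 0.019, 1.0, -0.0]
wrist_force: [-8.2, 1.9, 21.6]
opening: 0.002
```

```bash
python3 -c "
from m import *
look(.0,.05,.018,(.07,.08),('wrist',),.002)
c=cam('wrist');save(c,'w8',(220,130,420,290),3.5)
A=cloud(c).reshape(-1,3);d=A[:,:2]-O;X=d@ex;Y=d@ey
for lo,hi in((-.17,-.155),(-.155,-.147),(-.147,-.14),(-.14,-.132),(-.105,-.095),(-.095,-.085),(-.085,-.078)):
    k=(abs(X)<.009)&(Y>lo)&(Y<hi)&(A[:,2]>.05)&(A[:,2]<.12);print(lo,k.sum(),np.percentile(A[k,2],[10,50,90]).round(4) if k.sum() else '')
"
```

```text
TCP C 0.0007 -0.1207 0.2521 [-8.2  1.9 21.6] 0.0019379585187173256
wrist
 0.071 n223 y 0.0005 0.0120 0.0219
 0.073 n307 y 0.0003 0.0124 0.0209
 0.075 n221 y 0.0107 0.0121 0.0224
 0.077 n698 y 0.0102 0.0161 0.0222
 0.079 n13 y 0.0129 0.0172 0.0192
-0.17 1155 [0.0575 0.0816 0.0847]
-0.155 708 [0.0577 0.0782 0.0802]
-0.147 609 [0.0578 0.0781 0.0802]
-0.14 660 [0.0648 0.0791 0.1042]
-0.105 888 [0.0577 0.079  0.0813]
-0.095 881 [0.0608 0.0792 0.0812]
-0.085 532 [0.0713 0.0793 0.0802]
```

View pics/w8.png

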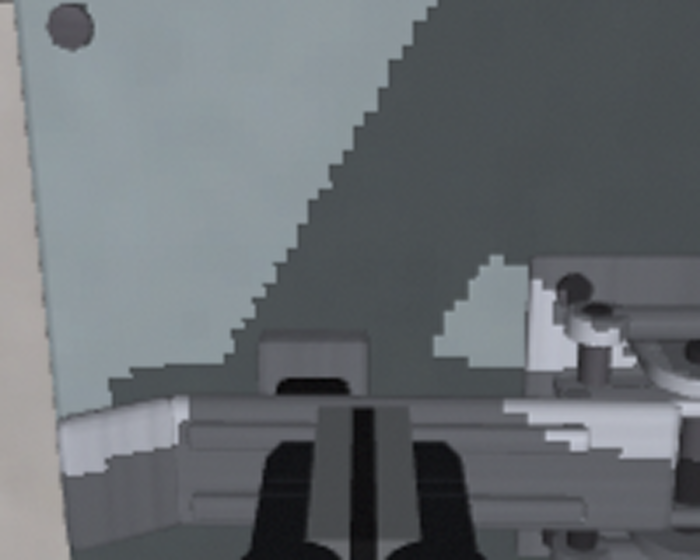

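The picture shows the lever flat along the deck (both ends at z≈0.079, θ≈0), fingers on its face with the buffer just beneath, and 21.6 N vertical. Letting go.

drive_tool --commands '[[[0,0,-0.03,0,0,0,255],[0,0,-0.1,0,0,0,255],[0,0,-0.8,0,0,0,255],[0,0,-1,0,0,0,255],[0,0,-0.8,0,0,0,255],[0,0,0,0,0,0,255],[0,0,0,0,0,0,255],[0,0,0,0,0,0,255]]]'

```text
time_s: 21.3
eef_pos: [0.4828, -0.1202, 0.3851]
eef_rot: [-0.001, 0.019, 1.0, 0.001]
wrist_force: [0.7, -0.3, 0.5]
opening: -0.003
```

```bash
python3 -c "
from m import *
look(.0,.05,.018,(.064,.08),('wrist',),.002)
c=cam('wrist');save(c,'w9',(130,80,450,300),2.3)
A=cloud(c).reshape(-1,3);d=A[:,:2]-O;X=d@ex;Y=d@ey
for lo,hi in((-.17,-.155),(-.147,-.14),(-.13,-.11),(-.105,-.095),(-.085,-.078)):
    k=(abs(X)<.009)&(Y>lo)&(Y<hi)&(A[:,2]>.07)&(A[:,2]<.12);print(lo,k.sum(),np.percentile(A[k,2],[10,50,90]).round(4) if k.sum() else '')
P=cloud(c);s=(P[...,2]>.08)&(P[...,2]<.1)&(abs(P[...,0]-.49)<.05)&(abs(P[...,1]-.07)<.03);print('rib',P[s].mean(0) if s.any() else '')
"
```

```text
TCP C -0.0 -0.1203 0.3851 [ 0.7 -0.3  0.5] -0.00308705378364696
wrist
 0.065 n60 y 0.0112 0.0298 0.0400
 0.067 n279 y 0.0108 0.0323 0.0395
 0.069 n42 y 0.0111 0.0171 0.0376
 0.071 n58 y 0.0002 0.0120 0.0212
 0.073 n94 y 0.0003 0.0145 0.0212
 0.075 n53 y 0.0112 0.0137 0.0222
 0.077 n220 y 0.0108 0.0161 0.0217
 0.079 n9 y 0.0123 0.0169 0.0192
-0.17 222 [0.0831 0.0853 0.0872]
-0.147 135 [0.0789 0.0802 0.0823]
-0.13 398 [0.0788 0.0802 0.082 ]
-0.105 201 [0.0789 0.0803 0.0819]
-0.085 150 [0.0771 0.0798 0.0807]
rib [0.48960526 0.07005087 0.08571988]
```

View pics/w9.png

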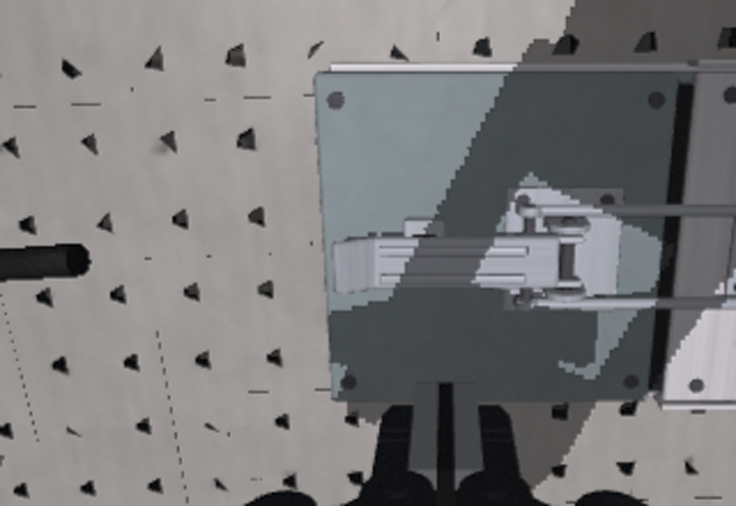

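The lever lies flat after release (slope ≈0), the lid is drawn against the black seal strip, and the bar is under the lip. Handing in.

```bash
python3 -c "
from bench import ctrl
print(ctrl.hand_in())"
```

```text
the job is handed in; nothing more can be done
None
```

I shut and latched the case and handed it in at about 21 s. The hand-in gave no verdict, so what follows is from my own measurements.

**What I did:** I pushed the lid onto the seal and lowered the wire loop behind the hook. Then I pressed the lever down onto its buffer and let go.

**Last checks after release:**
- **Lever:** it lies flat and stays down by itself. Both ends read z ≈ 0.080, so its angle is close to 0.
- **Lid:** it was drawn a further 5.5 mm after it first reached the seal. I did not measure the remaining opening directly.
- **Bar:** it sits under the lip, about 1 mm from the keeper point.
- **Robot:** the arm is clear and the wrist force is near zero.
- **Bystanders:** I did not re-measure the brass block, nozzle or pin, but the arm never went near them.

**Not as planned:**
- **Lid push:** the wrist read 28.6 N at the end of that push, much more than the 12 N intended and close to the 30 N limit. I sent too many steps at once. I saw no reading over 30 N, but force is only reported at the end of each move, so a brief higher peak is possible.
- **First lever push:** the loop's friction carried the bar back up over the lip. I gripped it again, drew it under the lip with the lever still raised at about 1.15 rad, and then pressed the lever.
- **Lever seating:** the vertical force was 21.6 N, inside the 12–25 N range, but there was also an unexplained 8 N sideways. Together that is about 23 N.

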